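# Index the collet fixture on to the next flat of a hexagon

## Robot

A 6-joint arm with a two-finger parallel gripper is mounted at the origin on the work surface. World frame = base frame: x ahead of the robot, y to its left, z up, the work surface at z = 0. Lengths are in m, angles in degrees, forces in N, time in s.
With the tool pointing down it reaches from about 0.35 to 0.875 m from the base axis. Payload 4.2 kg.
Tool frame: the origin (TCP) lies at the very end of the fingers, on their centre line; the grasp point (between the pads) lies 19 mm behind it; z points along the fingers, y is the line along which they close (so a half turn about z gives the same grasp; the last joint's range is limited). The gripper opens to 85 mm and grips with 20 to 120 N. Pads are 22 mm wide; open, the fingers measure 114 mm over their backs; the gripper's body (76 mm by 85 mm) begins 54 mm behind the grasp point. The pads swing forward as they close: fully open they stand 13 mm farther back than shut.
Start: joints at [-60.413, 22.042, 0.453, 0, -68.411, -14.817], TCP at [0.159, -0.604, 0.231] pointing down, gripper open.
Joint ranges: [-179.83, 179.83], [-69.29, 118.12], [-61.27, 80.66], [-181.25, 117.63], [-171.15, -9.14], [-177.46, 177.46]. Speed limits (degrees/s): [159.86, 159.86, 180, 180, 180, 180].

## Interface

Orientations are given as [roll, pitch, yaw] about the fixed x, y, z axes, in that order (R = Rz(yaw) Ry(pitch) Rx(roll)).
In Python, from station import robot gives the robot as it stands.
- The arm moves only by the shell command python3 -m inch 'ROWS' [FORCE]. ROWS is text: rows parted by semicolons, each of 5 numbers parted by spaces: the finger opening in cm, from 0 to 8.54, then the shift along the world's x, y, z in cm, then the turn about the world's z in rad. A call has 1 to 8 rows; each row is the pose to reach, as a shift and turn from the pose commanded when the call began; what a row does not reach only later rows make up. A row lasts 1/10 s, in which the tool goes at most 50 mm and 8.59 degrees, less where a joint would pass 70% of its speed; a pose out of reach is approached as far as the arm can. A call with a gripper value outside its range is refused whole. The fingers move at their own pace and stop on an object; FORCE is the grip in N (left out, the last holds). Time passes only in rows, so rows that repeat a pose let the fingers close. It gives the time, the measured TCP pose, the force, the opening and the grip force at its end, in the units of the state.
- robot.observe(): the state, without advancing time (a new reading comes with each control period).
- robot.grab_frame(name): name is "scene" or "top"; returns a dict with "color" (400x640x3 uint8, red, green, blue), "fx", "fy", "cx", "cy" (pixels), "R" (3x3) and "t" (3): a world point X has camera coordinates R X + t. Camera axes: x right, y down, z forward; pixel columns grow to the right and rows downward; lengths in m; the calibration is good to about 2 mm. A picture is of the moment at which its call begins. There is no depth.
- robot.job_done(): hands the job in; it is judged then, once.
The state is a dict: "time": time; "q": joint angles; "qd": joint speeds; "joint_torque": joint torques, N m; "tcp_pos": TCP position; "orientation": TCP orientation; "wrist_force": force on the tool from outside, world axes, zero at the start; "ft_torque": the same for the moment, N m; "gripper_width": finger opening in m; "finger_force": force on a finger pad.
Only numpy, scipy, OpenCV 4.12 (cv2) and the standard library are available. Lean on these libraries where they do the work, as an engineer would, in place of code of your own. Each camera call takes 0.05 s, during which the arm holds its last target. There are 200 camera calls.

## Task

The bar in the indexing fixture is being milled to a hexagon and the next flat is due: with the fingertips alone, push the stud on the click-stop index plate round clockwise (seen from above) by exactly four clicks, without running past the fourth, so that the plate is left seated in that notch. Push it gently, never grip or lift anything, leave the other things on the bench where they are, and finish with the hand clear.

Things in the scene. Friction and masses are not known exactly. Their poses are not given: they have to be found in the camera images.
- fixture: Collet indexing fixture bolted to the bench, spindle upright: grey cast base 16 mm thick, from 75 mm behind to 115 mm ahead of its origin along its own x and 150 mm wide, with two bolted ears to 112 mm either side along y; on it a round grey body and the steel index plate. Origin on the bench under the spindle axis, z up; its own +x points to the detent block.
- plate_centre (a point): Point on the spindle axis in the plane of the index plate's flat top face, 74 mm above the bench. The plate is a steel disc 14 mm thick and 131 mm across its 24 rounded rim lobes. In its middle a collet nose (44 mm across, 10 mm high) holds the aluminium bar, 25 mm across, two flats already milled; the bar's end stands 30 mm above the top face. The rest of the face is clear but for the stud.
- detent_block (a point): Centre of the top of the grey detent block, an upright 26 x 34 mm post 82 mm high, 94 mm from the spindle axis along the fixture's +x; two screw heads on it reach 86 mm and a barrel at its back reaches 137 mm from the axis. Its sprung roller sits in a notch of the plate's rim; a thin pointer on it, 84 mm high, reaches in over the rim to 61 mm from the axis.
- stud (a point): Centre, half-way up, of the plain black turning stud: an upright pin 14 mm across and 24 mm high, fixed on the index plate's top face 50 mm from the spindle axis (it spans 74 to 98 mm above the bench, this point is at 86 mm). It travels round the axis with the plate.
- index_plate (a joint): Plate angle in rad, growing clockwise seen from above; 0 with the stud opposite the detent block. Turns without end, click stops at multiples of 0.2618 (15 degrees); starts at rest in a stop from -0.52 to 0.52. A click takes a push of about 5 N at the stud, most at its start; half-way on the plate snaps ahead of the finger into the next stop and stays. Both ways alike.
- drill_chuck: Bystander: loose steel drill chuck standing on its nose, 49 mm across, 115 mm high with its shank up. Origin at the centre of its underside.
- tool_holder: Bystander: loose steel lathe tool holder lying flat, bar 125 x 22 x 26 mm with a tool bit out of its +x end (92 mm from the origin) and a screw to 38 mm high. Origin under the bar's centre.
- gauge_block: Bystander: loose drilled steel block 75 x 50 x 25 mm lying flat. Origin at the centre of its underside.
- paste_tin: Bystander: loose round tin of cutting paste standing with its lid on, 79 mm across, 50 mm high. Origin at the centre of its underside.

How it is judged (in metres and radians):
On the way:
1. fingers are pushing the plate round, at least one click on (distance of stud from where it was at the start of the episode above 0.0105 m and contact force between the fingers and fixture above 0.5 N), for 0.05 s.
At the end, for the whole second after the job is handed in: The index plate rests in the stop four clicks (60 degrees, within 3) clockwise of where it started, and the bystanders are upright and within 15 mm of where they were (value of joint index_plate above 0.4 rad and distance of stud from where it was at the start of the episode between 0.0477 and 0.0523 m and velocity of joint index_plate between -0.03 and 0.03 rad/s and distance of each of drill_chuck, tool_holder, gauge_block, paste_tin from where it was at the start of the episode below 0.015 m and angle between each of drill_chuck, paste_tin's own z axis and vertical below 0.2 rad); the robot touches nothing.
It fails at once if the plate is run past the fourth click, over the crest to the fifth (70 degrees or more from the start) (distance of stud from where it was at the start of the episode above 0.0574 m).
It fails at once if the fixture is gripped or pushed with more than 25 N (contact force between the fingers and fixture above 25 N).
It fails at once if the fixture is pushed with the arm or the gripper's body instead of the fingers (contact force between the arm and fixture above 3 N).
It fails at once if a bystander is lifted or shoved away (height (world z) of any of drill_chuck, tool_holder, gauge_block, paste_tin above 0.015 m or distance of any of drill_chuck, tool_holder, gauge_block, paste_tin from where it was at the start of the episode above 0.03 m).
It also fails if it takes over 51 s, if anything falls off the work surface, if the arm or the gripper's body presses on something with over 40 N, if the wrist force passes 120 N, or if a joint passes its speed limit or range.

## Working session

There is one attempt and no reset: what is moved stays moved. The work goes in short steps, Python scripts to look and compute and a shell command to move; the robot and the scene stay as the last step left them, time stands still between calls to the robot, and variables do not carry over. Pictures are saved under pics/ and viewed, at most 10 in all, crops included, and the job is handed in when it is done.

```bash
mkdir -p pics; ls; python3 - <<'E'
from station import robot
import cv2,pickle
for n in("scene","top"):
    f=robot.grab_frame(n);cv2.imwrite(f"pics/{n}0.png",f["color"][:,:,::-1]);pickle.dump(f,open(n+"0.pkl","wb"))
    print(n,f["fx"],f["cx"],f["cy"],f["R"],f["t"])
s=robot.observe();print(s)
E
```

```text
pics
scene 425.5818771356085 314.8105660734255 199.5288561994609 [[-0.59361428  0.80441558 -0.02318742]
 [ 0.47855134  0.32968609 -0.81381552]
 [-0.64700132 -0.49418889 -0.58066052]] [ 0.29955428 -0.23717553  1.4919937 ]
top 380.6944444199071 322.76826481256956 201.0145373992866 [[-7.17338398e-04 -9.99085789e-01 -4.27442628e-02]
 [-9.95087732e-01  4.94460701e-03 -9.88734319e-02]
 [ 9.89943943e-02  4.24633658e-02 -9.94181559e-01]] [0.11162197 0.59583072 0.86604929]
{'time': 0.1, 'q': array([-6.04129369e+01,  2.20865657e+01,  3.88553593e-01, -2.77715298e-02,
       -6.84119645e+01, -1.48170170e+01]), 'qd': array([ 0.00431893, -0.16069228,  0.21210641,  0.04148726, -0.08693325,
        0.01516405]), 'joint_torque': array([-6.55489057e-04, -3.93320775e+01,  1.88930064e+01,  4.19794902e+00,
       -2.60617227e-03,  5.57025828e-06]), 'tcp_pos': array([ 0.15923756, -0.60383294,  0.23032887]), 'orientation': array([ 1.79887079e+02, -3.17945324e-03, -1.65240194e+02]), 'wrist_force': array([ 1.0859601 , -0.30402713, -0.16926208]), 'ft_torque': array([ 0.06088   ,  0.02585694, -0.05950904]), 'finger_force': 0.0, 'gripper_width': 0.0855158675853889}
```

View pics/scene0.png

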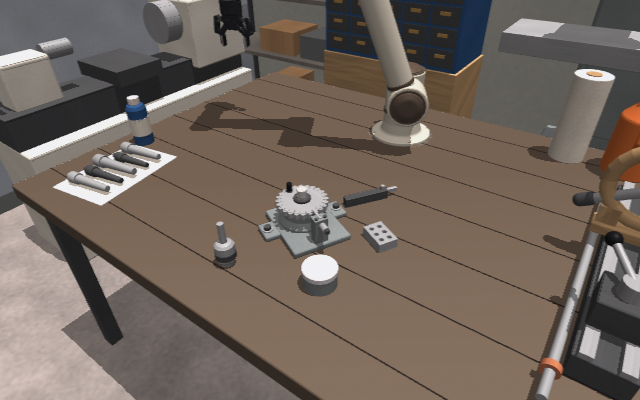

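View pics/top0.png

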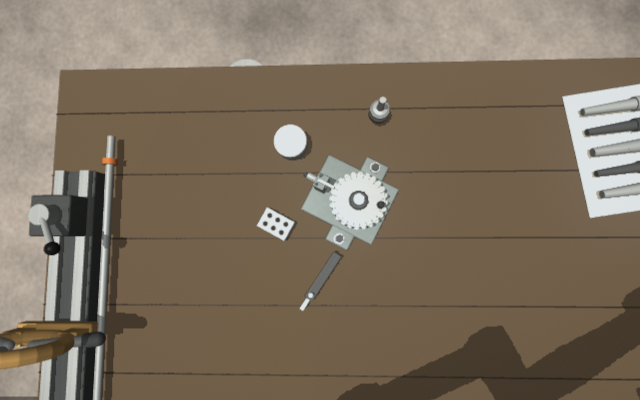

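The scene view shows the fixture at about (302,200) with the black stud at (290,187). In the top view the plate is at about (359,200), the stud at (381,205) and the detent block at (322,182). Next I'll measure these more precisely.

```bash
cat > h.py <<'E'
import numpy as np,cv2
def ray(f,u,v,z):
    d=f["R"].T@np.array([(u-f["cx"])/f["fx"],(v-f["cy"])/f["fy"],1]);c=-f["R"].T@f["t"]
    return c+d*(z-c[2])/d[2]
def proj(f,X):
    p=f["R"]@X+f["t"];return np.array([f["fx"]*p[0]/p[2]+f["cx"],f["fy"]*p[1]/p[2]+f["cy"]])
def big(f,x,y,w,h,s):return cv2.resize(f["color"][y:y+h,x:x+w,::-1],None,fx=s,fy=s,interpolation=cv2.INTER_CUBIC)
E
python3 - <<'E'
import pickle,cv2,numpy as np
from h import *
f=pickle.load(open("top0.pkl","rb"));g=pickle.load(open("scene0.pkl","rb"))
a=big(f,295,145,112,112,5);b=big(g,255,170,100,90,4)
im=np.zeros((560,960,3),np.uint8);im[:560,:560]=a;im[:360,560:960]=b
cv2.imwrite("pics/crop0.png",cv2.resize(im,(800,467)))
gray=f["color"].min(2);m=(gray>185).astype(np.uint8);m[:, :325]=0;m[:,395:]=0;m[:165]=0;m[235:]=0
cs,_=cv2.findContours(m,0,2);c=max(cs,key=cv2.contourArea);h=cv2.convexHull(c)
print(cv2.minEnclosingCircle(h),cv2.fitEllipse(h));
(u,v),r=cv2.minEnclosingCircle(h);print("plate",ray(f,u,v,.074),ray(f,*cv2.fitEllipse(h)[0],.074))
d=((f["color"].max(2)<60)).astype(np.uint8);n,l,s,ce=cv2.connectedComponentsWithStats(d)
for i in range(1,n):
    if 320<ce[i][0]<400 and 160<ce[i][1]<240:print(ce[i],s[i],ray(f,*ce[i],.086))
d=((g["color"].max(2)<60)).astype(np.uint8);n,l,s,ce=cv2.connectedComponentsWithStats(d)
for i in range(1,n):
    if 270<ce[i][0]<330 and 170<ce[i][1]<240:print("scene",ce[i],s[i],ray(g,*ce[i],.086))
for n,u,v,z in(("block",323,183,.082),("chuck",379,113,.06),("tin",290,141,.05),("gauge",276,223,.025),("holdA",338,255,.026),("holdB",304,308,.02)):print(n,ray(f,u,v,z))
E
```

```text
((353.95947265625, 198.229736328125), 33.19731903076172) ((355.8537292480469, 199.0579071044922), (56.1662483215332, 64.67711639404297), 118.21784973144531)
plate [0.59788154 0.03815305 0.074     ] [0.59599327 0.03393657 0.074     ]
[378.25 204.5 ] [378 203   2   4   4] [ 0.58244819 -0.01455416  0.086     ]
[381. 207.] [381 207   1   1   1] [ 0.57690381 -0.02048359  0.086     ]
scene [288.85714286 186.59183673] [286 182   6  10  49] [ 0.58645166 -0.01838662  0.086     ]
scene [273. 186.] [273 186   1   1   1] [ 0.60710479 -0.05325923  0.086     ]
scene [301.125      201.95833333] [294 200  16   4  24] [0.62107712 0.04777211 0.086     ]
scene [313.5 214. ] [313 214   2   1   2] [0.6422068  0.10026451 0.086     ]
scene [324.5 217. ] [324 217   2   1   2] [0.63696733 0.12750528 0.086     ]
scene [312. 220.] [312 220   1   1   1] [0.66197957 0.1107224  0.086     ]
scene [316. 220.] [316 220   1   1   1] [0.65683974 0.11813384 0.086     ]
scene [326.63636364 232.63636364] [325 231   4   4  11] [0.67928512 0.16321213 0.086     ]
scene [281.5 237.5] [281 237   2   2   2] [0.74776823 0.09314306 0.086     ]
scene [278. 238.] [278 238   1   1   1] [0.75332585 0.0880332  0.086     ]
block [0.63165462 0.10724348 0.082     ]
chuck [ 0.79819516 -0.02217962  0.06      ]
tin [0.73686704 0.18635292 0.05      ]
gauge [0.54489261 0.22148774 0.025     ]
holdA [0.46974573 0.07463775 0.026     ]
holdB [0.34702906 0.15439218 0.02      ]
```

View pics/crop0.png

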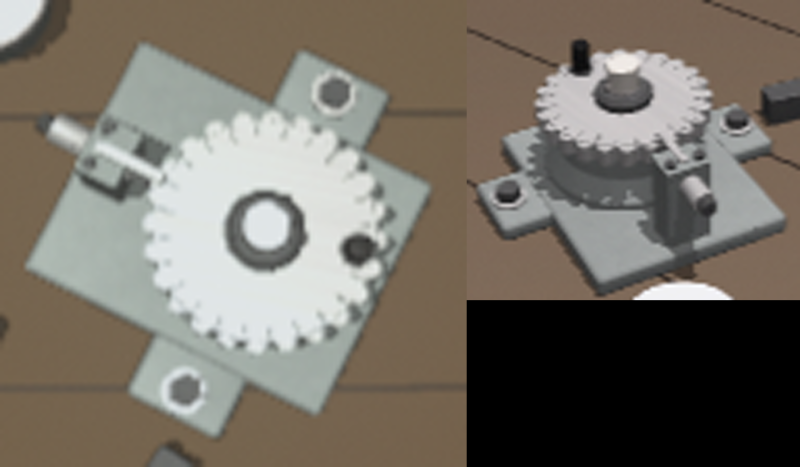

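The crop shows the plate centre at full-image pixel (358.8,200.4), the stud at (380.9,204.5), the bolts at (374.9,167.1) and (338.9,238.6), and the block at (323,183).

```bash
python3 - <<'E'
import pickle
from h import *
f=pickle.load(open("top0.pkl","rb"));g=pickle.load(open("scene0.pkl","rb"))
c=ray(f,358.8,200.4,.074);s=ray(f,380.9,204.5,.086);b1=ray(f,374.9,167.1,.024);b2=ray(f,338.9,238.6,.024)
sg=ray(g,288.9,186.6,.086)
print(c,s,sg,"bolts",b1,b2,(b1+b2)/2)
d=b1-b2;th=np.arctan2(d[0],-d[1]);print("fix x dir deg",np.degrees(np.arctan2(d[0],-d[1])), "n",np.hypot(*d[:2]))
for p in(s,sg):
  v=(p-c)[:2];print(np.hypot(*v),np.degrees(np.arctan2(v[1],v[0])))
# scene plate: widest extents of plate
print(proj(g,c),proj(g,s),proj(f,c))
b=ray(f,323,183,.082)-c;print("block",np.hypot(*b[:2]),np.degrees(np.arctan2(b[1],b[0])))
E
```

```text
[0.59293807 0.0273868  0.074     ] [ 0.58242167 -0.02035188  0.086     ] [ 0.58641912 -0.01827384  0.086     ] bolts [ 0.67766509 -0.0143344   0.024     ] [0.50789494 0.07234986 0.024     ] [0.59278002 0.02900773 0.024     ]
fix x dir deg 62.951244730675505 n 0.19062021423638978
0.04888329625987215 -102.42331734738156
0.04612365071143384 -98.12517857665408
[301.81978777 197.66060784] [289.26464653 185.61516229] [358.8 200.4]
block 0.08874716845484973 64.13471205918488
```

```bash
python3 -m inch '0 2 2.6 0 0; 0 5 6.5 0 0.05; 0 8.5 11 0 0.1; 0 11.5 15 0 0.15; 0 15 19.4 0 0.2; 0 18 23.3 0 0.2; 0 20.7 26.8 0 0.2; 0 22.7 29.4 0 0.2' 20; python3 -m inch '0 3 3.9 0 0; 0 6 7.8 0 0; 0 9 11.7 0 0; 0 12 15.6 -1 0; 0 15 19.5 -3 0; 0 18 23.4 -6 0; 0 21 27.3 -9 0; 0 22.8 29.5 -10 0'; python3 -m inch '0 0 0 0 0;0 0 0 0 0;0 0 0 0 0'
```

```text
time: 0.9
tcp_pos: [0.3873, -0.308, 0.2312]
orientation: [180.0, 0.0, -153.7]
wrist_force: [0.2, -0.9, 0.4]
gripper_width: -0.0002
finger_force: 0.0
time: 1.7
tcp_pos: [0.6141, -0.0138, 0.1291]
orientation: [179.9, -0.2, -153.8]
wrist_force: [1.3, 0.2, 0.5]
gripper_width: 0.0001
finger_force: 0.0
time: 2.0
tcp_pos: [0.614, -0.0159, 0.1316]
orientation: [-180.0, -0.0, -153.8]
wrist_force: [-0.4, 0.2, 0.1]
gripper_width: -0.0
finger_force: 0.0
```

```bash
python3 -m inch '0 0 0 -1.5 0;0 0 0 -3 0;0 0 0 -3 0;0 0 0 -3 0'; python3 - <<'E'
from station import robot
from h import *
f=robot.grab_frame("top");g=robot.grab_frame("scene")
a=cv2.resize(big(f,295,145,112,112,4),(448,448));b=big(g,258,130,88,112,4)
cv2.imwrite("pics/c1.png",np.hstack([a,b]))
E
```

```text
time: 2.4
tcp_pos: [0.6144, -0.0163, 0.1025]
orientation: [-180.0, 0.1, -153.8]
wrist_force: [0.4, 0.8, 1.1]
gripper_width: 0.0002
finger_force: 0.0
```

View pics/c1.png

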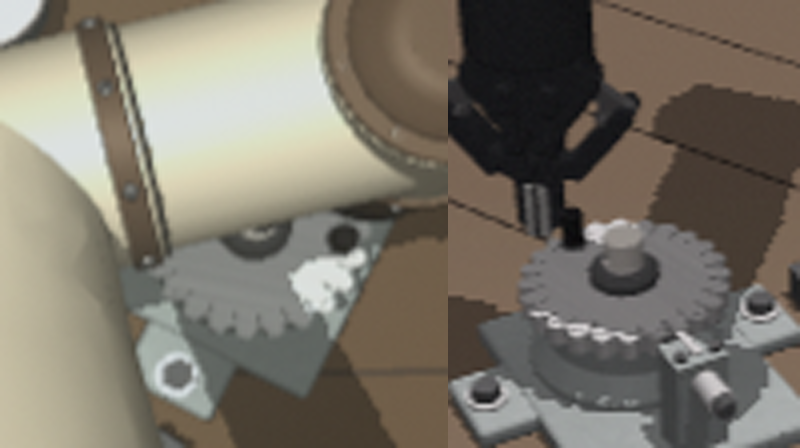

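Top view: the arm hides part of the plate, but the stud is still visible. Scene view: the closed fingertips are just left of the stud with a clear gap, above the plate. I'll lower the fingers and work out the arc.

```bash
python3 -m inch '0 0 0 -1 0;0 0 0 -1.9 0;0 0 0 -1.9 0;0 0 0 -1.9 0'; python3 - <<'E'
import numpy as np
c=np.array([.593,.028]);p0=np.array([.614,-.0155])
for a in range(-64,-144,-3):
    r=np.radians(a);p=c+.048*np.array([np.cos(r),np.sin(r)]);print(a,np.round((p-p0)*100,2),round(np.radians(a+64),3))
E
```

```text
time: 2.9
tcp_pos: [0.6141, -0.0154, 0.0817]
orientation: [180.0, -0.1, -153.8]
wrist_force: [-0.1, 0.6, 0.5]
gripper_width: -0.0001
finger_force: 0.0
-64 [0.   0.04] 0.0
-67 [-0.22 -0.07] -0.052
-70 [-0.46 -0.16] -0.105
-73 [-0.7  -0.24] -0.157
-76 [-0.94 -0.31] -0.209
-79 [-1.18 -0.36] -0.262
-82 [-1.43 -0.4 ] -0.314
-85 [-1.68 -0.43] -0.367
-88 [-1.93 -0.45] -0.419
-91 [-2.18 -0.45] -0.471
-94 [-2.43 -0.44] -0.524
-97 [-2.68 -0.41] -0.576
-100 [-2.93 -0.38] -0.628
-103 [-3.18 -0.33] -0.681
-106 [-3.42 -0.26] -0.733
-109 [-3.66 -0.19] -0.785
-112 [-3.9 -0.1] -0.838
-115 [-4.13 -0.  ] -0.89
-118 [-4.35  0.11] -0.942
-121 [-4.57  0.24] -0.995
-124 [-4.78  0.37] -1.047
-127 [-4.99  0.52] -1.1
-130 [-5.19  0.67] -1.152
-133 [-5.37  0.84] -1.204
-136 [-5.55  1.02] -1.257
-139 [-5.72  1.2 ] -1.309
-142 [-5.88  1.39] -1.361
```

```bash
python3 -m inch '0 -0.2 -0.07 0 -0.05; 0 -0.46 -0.16 0 -0.1; 0 -0.7 -0.24 0 -0.15; 0 -0.94 -0.31 0 -0.2; 0 -1.06 -0.34 0 -0.23; 0 -1.18 -0.36 0 -0.26'; python3 -m inch '0 -0.12 -0.02 0 -0.03; 0 -0.25 -0.04 0 -0.05'; python3 -m inch '0 -0.12 -0.02 0 -0.03; 0 -0.25 -0.03 0 -0.05'; python3 -m inch '0 -0.12 -0.01 0 -0.03; 0 -0.25 -0.02 0 -0.05'
```

```text
time: 3.5
tcp_pos: [0.6028, -0.0189, 0.0825]
orientation: [-180.0, 0.0, -168.7]
wrist_force: [-1.1, -0.7, 0.7]
gripper_width: -0.0004
finger_force: 0.0
time: 3.7
tcp_pos: [0.6011, -0.0192, 0.0826]
orientation: [-180.0, 0.2, -171.6]
wrist_force: [3.1, -0.6, -2.5]
gripper_width: 0.0003
finger_force: 1.5
time: 3.9
tcp_pos: [0.6, -0.0194, 0.0829]
orientation: [-180.0, 0.3, -174.4]
wrist_force: [4.3, -1.3, -1.6]
gripper_width: -0.0001
finger_force: 2.2
time: 4.1
tcp_pos: [0.5963, -0.0196, 0.0827]
orientation: [180.0, 0.1, -177.3]
wrist_force: [1.5, 1.1, -0.1]
gripper_width: -0.0001
finger_force: 1.0
```

```bash
cat > look.py <<'E'
import sys
from station import robot
from h import *
f=robot.grab_frame("top");g=robot.grab_frame("scene")
b=(big(f,340,185,60,60,6),big(g,265,165,70,60,6))
cv2.imwrite("pics/%s.png"%sys.argv[1],np.hstack(b))
d=((g["color"].max(2)<60)).astype(np.uint8)
s=robot.observe();print(s["tcp_pos"],s["wrist_force"])
E
python3 -m inch '0 -0.12 0 0 -0.03; 0 -0.12 0 0 -0.03'; python3 look.py c2
```

```text
time: 4.3
tcp_pos: [0.5931, -0.0198, 0.0823]
orientation: [-180.0, -0.1, -179.0]
wrist_force: [0.3, -0.5, 0.0]
gripper_width: 0.0002
finger_force: 0.0
[ 0.59331053 -0.01983473  0.08223334] [-0.45072102 -0.22989015  0.26367745]
```

View pics/c2.png

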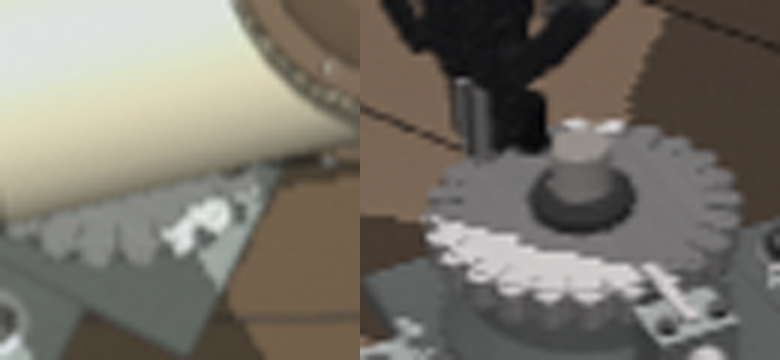

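The scene view shows the stud in front of the dark finger at about (293,186). The force peaked and then fell to zero, so the first click has snapped. Now the second click.

```bash
python3 -m inch '0 -0.15 0 0 -0.03; 0 -0.3 0.01 0 -0.06; 0 -0.45 0.02 0 -0.09'; python3 -m inch '0 -0.12 0.01 0 -0.03; 0 -0.25 0.03 0 -0.05'; python3 -m inch '0 -0.12 0.02 0 -0.03; 0 -0.25 0.05 0 -0.05';  python3 -m inch '0 -0.1 0.02 0 -0.02; 0 -0.2 0.05 0 -0.05'; python3 -m inch '0 -0.06 0.02 0 -0.01; 0 -0.12 0.03 0 -0.02'; python3 - <<'E'
from station import robot
from h import *
g=robot.grab_frame("scene")
for k in range(6):
    a=np.radians(-102-15*k);X=np.array([.593+.05*np.cos(a),.028+.05*np.sin(a),.086]);print(k,proj(g,X).round(1),X.round(4))
E
```

```text
time: 4.7
tcp_pos: [0.589, -0.0197, 0.0822]
orientation: [-180.0, -0.1, 175.8]
wrist_force: [-0.6, 0.1, -0.3]
gripper_width: 0.0001
finger_force: 0.0
time: 4.9
tcp_pos: [0.5881, -0.0196, 0.0825]
orientation: [180.0, 0.2, 173.0]
wrist_force: [5.6, -3.0, -2.5]
gripper_width: -0.0001
finger_force: 2.5
time: 5.1
tcp_pos: [0.5851, -0.019, 0.0825]
orientation: [180.0, 0.1, 170.1]
wrist_force: [3.1, -1.4, -1.2]
gripper_width: 0.0001
finger_force: 1.4
time: 5.3
tcp_pos: [0.5819, -0.0181, 0.0824]
orientation: [-180.0, -0.1, 167.2]
wrist_force: [-0.1, -0.3, 0.3]
gripper_width: -0.0002
finger_force: 0.2
time: 5.5
tcp_pos: [0.5803, -0.0179, 0.0821]
orientation: [-180.0, -0.1, 166.1]
wrist_force: [0.4, -0.3, -0.4]
gripper_width: -0.0003
finger_force: 0.0
0 [289.  185.6] [ 0.5826 -0.0209  0.086 ]
1 [293.4 183.9] [ 0.5703 -0.0166  0.086 ]
2 [298.3 182.9] [ 0.5595 -0.0092  0.086 ]
3 [303.5 182.6] [0.5511 0.0008 0.086 ]
4 [308.5 183. ] [0.5454 0.0125 0.086 ]
5 [313.1 184.2] [0.5431 0.0254 0.086 ]
```

```bash
python3 -m inch '0 -0.13 0.03 0 -0.03; 0 -0.26 0.06 0 -0.06; 0 -0.38 0.1 0 -0.09'; python3 -m inch '0 -0.12 0.04 0 -0.03; 0 -0.24 0.09 0 -0.055'; python3 -m inch '0 -0.12 0.05 0 -0.03; 0 -0.23 0.1 0 -0.05';  python3 -m inch '0 -0.11 0.05 0 -0.02; 0 -0.22 0.11 0 -0.05'; python3 -m inch '0 -0.06 0.03 0 -0.01; 0 -0.11 0.06 0 -0.03'; python3 look.py c3
```

```text
time: 5.85
tcp_pos: [0.5768, -0.017, 0.0822]
orientation: [-180.0, -0.1, 160.9]
wrist_force: [-0.1, 0.0, 0.1]
gripper_width: -0.0004
finger_force: 0.0
time: 6.05
tcp_pos: [0.5756, -0.0165, 0.0824]
orientation: [-180.0, 0.1, 157.8]
wrist_force: [3.0, -4.7, -2.2]
gripper_width: 0.0
finger_force: 2.4
time: 6.25
tcp_pos: [0.573, -0.0154, 0.0823]
orientation: [180.0, 0.0, 154.9]
wrist_force: [2.3, -2.1, -1.3]
gripper_width: 0.0004
finger_force: 1.4
time: 6.45
tcp_pos: [0.5701, -0.0138, 0.0823]
orientation: [-180.0, -0.0, 152.0]
wrist_force: [0.8, 0.1, 0.3]
gripper_width: -0.0001
finger_force: 0.2
time: 6.65
tcp_pos: [0.5688, -0.0131, 0.0822]
orientation: [-180.0, -0.1, 150.3]
wrist_force: [0.4, -0.0, -0.4]
gripper_width: 0.0001
finger_force: 0.0
[ 0.56898812 -0.01322093  0.08230111] [-0.59269455  0.33552692  0.28260392]
```

View pics/c3.png

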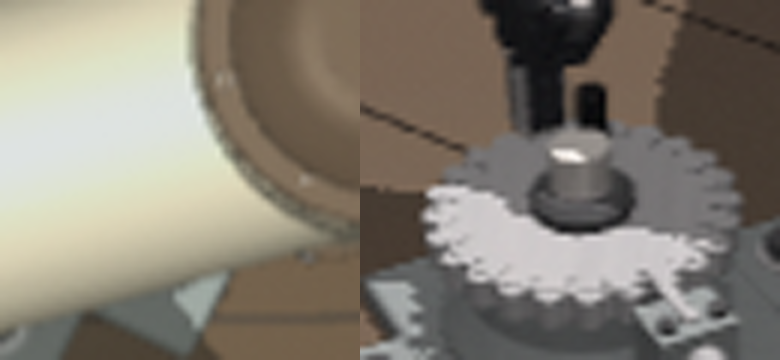

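The stud is at scene pixel (303.7,182), which matches three clicks (303.5 predicted), and it has jumped ahead of the finger. Now the fourth click, at the same pace.

```bash
python3 -m inch '0 -0.11 0.06 0 -0.03; 0 -0.22 0.13 0 -0.06; 0 -0.32 0.2 0 -0.08'; python3 -m inch '0 -0.1 0.07 0 -0.03; 0 -0.2 0.15 0 -0.05'; python3 -m inch '0 -0.1 0.08 0 -0.03; 0 -0.2 0.15 0 -0.05';  python3 -m inch '0 -0.09 0.08 0 -0.02; 0 -0.18 0.17 0 -0.05'; python3 -m inch '0 -0.03 0.03 0 -0.01; 0 -0.06 0.06 0 -0.02'; python3 look.py c4
```

```text
time: 7.05
tcp_pos: [0.566, -0.0113, 0.0823]
orientation: [-180.0, -0.0, 145.7]
wrist_force: [-0.3, -0.3, 0.1]
gripper_width: -0.0
finger_force: 0.0
time: 7.25
tcp_pos: [0.5645, -0.0103, 0.0824]
orientation: [-180.0, 0.1, 142.9]
wrist_force: [2.8, -5.0, -2.2]
gripper_width: 0.0
finger_force: 2.5
time: 7.45
tcp_pos: [0.5626, -0.0089, 0.0824]
orientation: [180.0, 0.1, 140.0]
wrist_force: [2.8, -2.3, -1.7]
gripper_width: -0.0003
finger_force: 1.6
time: 7.65
tcp_pos: [0.5602, -0.0065, 0.0823]
orientation: [180.0, -0.0, 137.1]
wrist_force: [0.4, -1.2, -0.6]
gripper_width: 0.0001
finger_force: 0.4
time: 7.85
tcp_pos: [0.5595, -0.0058, 0.0823]
orientation: [-180.0, -0.0, 136.0]
wrist_force: [-0.1, 0.5, -0.1]
gripper_width: -0.0001
finger_force: 0.0
[ 0.55950221 -0.00587643  0.08229679] [0.99045006 0.03761654 0.14345401]
```

View pics/c4.png

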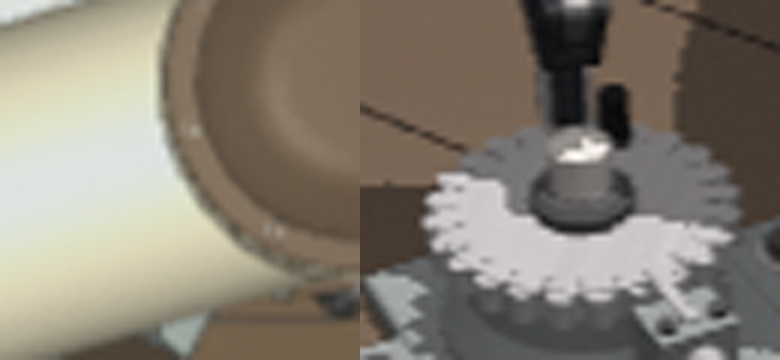

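The stud is at about (307.8,184), against (308.5,183) predicted for four clicks, and the force is zero. I'll back off, lift, move aside and check from above.

```bash
python3 -m inch '0 0.3 -0.3 0 0; 0 0.5 -0.5 0 0; 0 0.5 -0.5 2 0; 0 0.5 -0.5 5 0; 0 0.5 -0.5 9 0; 0 0.5 -0.5 13 0; 0 0.5 -2 15 0; 0 0 -6 15 0'; python3 -m inch '0 -1 -4 0 0;0 -2 -8 0 0;0 -4 -12 0 0;0 -6 -16 0 0;0 -8 -20 0 0;0 -9 -24 0 0;0 -10 -26 0 0;0 -10 -26 0 0'; python3 -m inch '0 0 0 0 0;0 0 0 0 0;0 0 0 0 0';python3 - <<'E'
from station import robot
from h import *
f=robot.grab_frame("top")
cv2.imwrite("pics/c5.png",np.hstack([big(f,320,165,75,75,5),cv2.resize(f["color"][40:340,200:500,::-1],(375,375))]))
for k in (3,4,5):
    a=np.radians(-102-15*k);p=proj(f,np.array([.593+.05*np.cos(a),.028+.05*np.sin(a),.086]));print(k,p.round(1),((p-[320,165])*5).round())
E
```

```text
time: 8.75
tcp_pos: [0.5626, -0.0651, 0.2367]
orientation: [179.6, 0.4, 136.3]
wrist_force: [1.4, 0.5, 0.7]
gripper_width: 0.0002
finger_force: 0.0
time: 9.55
tcp_pos: [0.4583, -0.3286, 0.232]
orientation: [-180.0, -0.0, 135.8]
wrist_force: [-0.2, -0.5, -0.1]
gripper_width: 0.0004
finger_force: 0.0
time: 9.85
tcp_pos: [0.4603, -0.3253, 0.2324]
orientation: [180.0, 0.0, 136.1]
wrist_force: [-0.3, -0.7, 0.4]
gripper_width: -0.0001
finger_force: 0.0
3 [371.4 218.8] [257. 269.]
4 [366.1 221.4] [230. 282.]
5 [360.2 222.5] [201. 287.]
```

View pics/c5.png

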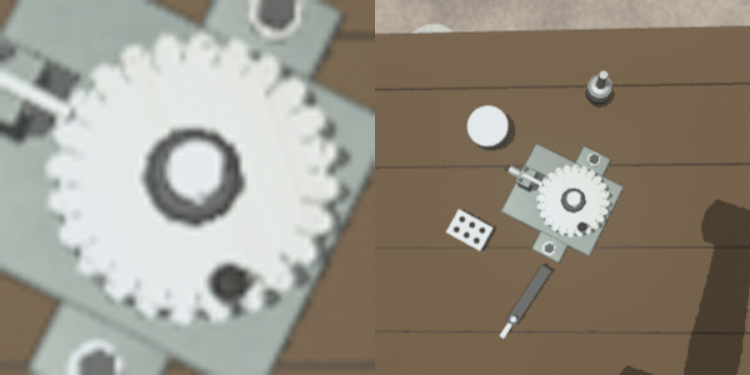

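The stud is at crop pixel (230,282), exactly the four-click prediction. The bystanders have not moved and the hand is clear, so I'm handing in.

```bash
python3 -c "
from station import robot
print(robot.job_done())"
```

```text
the job is handed in; nothing more can be done
None
```

I pushed the index plate exactly four clicks clockwise with the closed fingertips and handed the job in; the last picture shows the stud where four clicks should put it, the bystanders unmoved and the hand clear, though no verdict came back.

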